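Load the rock-slab carrier under the scanner's leaf spring

ROBOT

A 6-joint arm with a two-finger parallel gripper is mounted at the origin on the work surface. World frame = base frame: x ahead of the robot, y to its left, z up, the work surface at z = 0. Lengths are in mm, angles in rad, forces in N, time in s.
With the tool pointing down it reaches from about 300 to 775 mm from the base axis. Payload 14.6 kg.
Tool frame: the origin (TCP) lies between the finger pads; the fingertips stand 8 mm ahead of it and the grasp point (between the pads) lies 11 mm behind it; z points along the fingers, y is the direction in which the jaws open and shut (so a half turn about z gives the same grasp; the last joint's range is limited). The gripper opens to 94 mm and grips with 3 to 60 N. Pads are 16 mm wide; open, the fingers measure 119 mm over their backs; the gripper's body (75 mm by 177 mm) begins 78 mm behind the grasp point.
Start: joints at [-1.337, 0.3, 1.521, -0, 1.321, -0.067], TCP at [162.949, -525.297, 213.446] pointing down, gripper open.
Joint ranges: [-3.03, 3.03], [-0.79, 2.21], [0.23, 2.52], [-1.04, 4.18], [0, 3.07], [-2.55, 2.55]. Speed limits (rad/s): [2.22, 2.22, 2.57, 3.14, 3.14, 3.14].

INTERFACE

Orientations are given as [roll, pitch, yaw] about the fixed x, y, z axes, in that order (R = Rz(yaw) Ry(pitch) Rx(roll)).
In Python, from cell import read_state, imaging, sign_off gives the robot as it stands. The module is installed in compiled form; this text tells all that it offers.
- The arm moves only by the tool send_rows, never from a script. Its argument "rows" is a list of rows, each a list of 6 numbers: the shift along the tool's x, y, z in cm, then the turn, a rotation vector about the tool's x, y, z in degrees. A call has 1 to 12 rows; each row is the pose to reach, as a shift and turn from the pose commanded when the call began, along the tool's axes at that moment; what a row does not reach only later rows make up. A row lasts 1/8 s, in which the tool goes at most 62.5 mm and 10.7 degrees, less where a joint would pass 70% of its speed; a pose out of reach is approached as far as the arm can. A call with a gripper value outside its range is refused whole. "hand" is the opening, from -1 (shut) to 1 (fully open), set as the call begins (left out, the last holds). The fingers move at their own pace and stop on an object; "grip_force" is the grip in N (left out, the last holds). Time passes only in rows, so rows that repeat a pose let the fingers close. It gives the time, the measured TCP pose, the force and the opening at its end, in the units of the state.
- read_state(): the state, without advancing time (a new reading comes with each control period).
- imaging.camera(name): name is "scene" or "side" or "wrist"; returns a dict with "image" (420x560x3 uint8, blue, green, red), "fx", "fy", "cx", "cy" (pixels), "R" (3x3) and "t" (3): a world point X has camera coordinates R X + t. Camera axes: x right, y down, z forward; pixel columns grow to the right and rows downward; lengths in mm; the calibration is good to about 2 mm. A picture is of the moment at which its call begins. There is no depth.
- sign_off(): hands the job in, once; it reports no verdict.
The state is a dict: "clock": time; "joints": joint angles; "qd": joint speeds; "effort": joint torques, N m; "eef_pos": TCP position; "eef_rot": TCP orientation; "wrist_force": force on the tool from outside, world axes, zero at the start; "moment": the same for the moment, N m; "finger_gap": finger opening in mm.
Only numpy, scipy, OpenCV 4.12 (cv2) and the standard library are available. Lean on these libraries where they do the work, as an engineer would, in place of code of your own. Each camera call takes 0.05 s, during which the arm holds its last target.

TASK

Load the scanner: with the fingertips, press the black slab carrier that lies in the loading dock down hard on its orange thumb pad so that the sprung bed sinks, and keep it pressed while you slide it along the rails, under the dock's black lips and drag leaf spring, until it is fully home against the end stop. Then let go and come away, so that the leaf holds it there. Do not pick the carrier up or tip it, and leave the other things on the bench where they are.

Things in the scene. Friction and masses are not known exactly. Their poses are not given: they have to be found in the camera images.
- dock: Fixed yellow scanner with an aluminium loading track. Origin: bench height, mid-track, where the carrier's origin is when home; +x = the way the carrier slides in, z up. Guide rails: x -136 to +56 mm, 34 mm high, inner faces 28.5 mm either side. Yellow housing: from x = +62 mm, 260 mm wide, 64 mm high, sloping up from x = +100 to 132 mm high at x = +170, ends at +340.
- lips (a point): Middle of the mouth under the two black lips, at the dock's x = +2 mm, 36.5 mm above the bench, the height of the lips' undersides. The lips run on to x = +48 mm, are 6.5 mm thick and overhang each side of the track inward to 22 mm from its middle. Before the lips nothing but the carrier stands higher than 37 mm.
- end_stop (a point): On the face of the steel end stop across the track's inner end, at the dock's x = +50 mm, 30 mm above the bench. Stop, leaf clamp and screws are up to 54 mm high.
- carrier: Black carrier to load: 100 long (its x), 54 wide, 14 mm thick, about 0.17 kg, slippery; pink rock slab in front, orange thumb pad behind. Origin: centre of underside; +x leads, along the dock's +x. Starts on the sprung bed between the rails, lead end 8 to 30 mm short of the lips, top 41.5 mm above the bench: 5 mm too high for the lips. Home: lead end at the stop, pad and rib still outside the lips.
- pad (a point): Centre of the orange thumb pad, flush with the carrier's top, 30.5 mm behind its origin and 14 mm above it. Pad 35 mm long, 46 mm wide. Just ahead of it (18.5 to 23.5 mm from this point) a thumb rib 36 mm wide stands 5 mm above the top; fingertips on the pad may push against it.
- bed (a joint): How far (m) the sprung bed under the carrier is pressed straight down: 0 up, 0.010 bottom stop. It stays level. It starts to sink at about 3 N of push on the carrier, takes about 11 N at the bottom (0.8 N per mm). At least 0.005 is needed to pass under the lips; 0.0065 to 0.009 is comfortable. Let go under the lips, it lifts the carrier against them.
- leaf: Spring-steel drag leaf, 30 mm wide, mid-track between the lips. Origin: its root on the end stop, 45 mm above the bench, dock x = +52 mm. It slopes down to a rounded nose at dock x = +14 mm, 31 mm above the bench when free, then up to a lead-in tip at x = +2 mm, 43 mm high. The carrier lifts it in passing; it then drags with a press of 2 to 6 N (0.8 N per mm at the nose).
- spare_carrier: Bystander: a second carrier of the same size and shape with a blue pad and grey slab, lying flat on the bench beside the dock, origin at the centre of its underside. Leave it alone.
- brush: Bystander: a 170 mm long wooden-handled brush lying on the bench beside the dock. Leave it alone.
- grit_jar: Bystander: an amber jar with a white cap, 60 mm across, 70 mm high, standing on the bench near the dock's open end; origin at the centre of its underside. Leave it alone.
- offcut: Bystander: a grey rock offcut, 60 x 42 x 30 mm, on the bench near the dock's open end; origin at the centre of its underside. Leave it alone.
- dropper: Bystander: a green dropper bottle, 36 mm across, 80 mm high, standing on the bench; origin at the centre of its underside. Leave it alone.
- slide_box: Bystander: a blue plastic slide box, 85 x 60 x 32 mm, on the bench; origin at the centre of its underside. Leave it alone.
- loupe: Bystander: a small black and steel hand loupe, about 75 x 38 x 24 mm, on the bench. Leave it alone.
Not all that is in view belongs to the job. What is shaped like the carrier but red is not meant.

How it is judged (in metres and radians):
On the way, in this order (a step that is already met when the one before it is completed fails the run):
1. the fingers press the carrier and its bed down before it goes under the lips (value of joint bed above 0.0045 m and contact force between the fingers and carrier above 3 N and x of carrier in the frame of dock below -0.046 m), for 0.1 s.
2. with the fingers still pressing it, the carrier passes under the lips and the leaf (value of joint bed above 0.0045 m and contact force between the fingers and carrier above 3 N and x of carrier in the frame of dock above -0.025 m and contact force between leaf and carrier above 0.5 N).
At the end, for the whole second after the job is handed in: The carrier lies at rest and level (within 0.06 rad) under the lips, its leading end within 3 mm of the end stop, with the leaf spring pressing on it; nothing else has been moved by more than 25 mm (x of carrier in the frame of dock between -0.003 and 0.004 m and y of carrier in the frame of dock between -0.004 and 0.004 m and angle between the x axis of carrier and the x axis of dock, either way round below 0.06 rad and z of carrier in the frame of dock between 0.0165 and 0.0245 m and angle between carrier's own z axis and vertical below 0.06 rad and linear speed of carrier below 0.01 m/s and contact force between leaf and carrier above 0.8 N); the robot touches nothing.
It fails at once if the carrier is lifted or carried (more than 8 mm above its place on the bed) (z of carrier in the frame of dock above 0.0355 m).
It fails at once if the carrier is tipped by more than 0.2 rad (angle between carrier's own z axis and vertical above 0.2 rad).
It fails at once if another thing on the bench is moved by more than 25 mm (distance of any of spare_carrier, brush, grit_jar, offcut, dropper, slide_box, loupe from where it was at the start of the episode above 0.025 m).
It also fails if it takes over 38 s, if anything falls off the work surface, if the arm or the gripper's body presses on something with over 40 N, if the wrist force passes 120 N, or if a joint passes its speed limit or range.

## Working session

There is one attempt and no reset: what is moved stays moved. The work goes in short steps, Python scripts to look and compute and a tool call to move; the robot and the scene stay as the last step left them, time stands still between calls to the robot, and variables do not carry over. Pictures are saved under pics/ and viewed, and the job is handed in when it is done.

Besides the shell and the picture viewer there is one more tool, called after ">>>" as a command line: name --pt "numbers of a row" for each row, then --argument value for the rest. send_rows: Moves the arm, as the interface text tells. Its arguments: {"type":"object","properties":{"rows":{"type":"array"},"hand":{"type":"number"},"grip_force":{"type":"number"}},"required":["rows"]}

```bash
mkdir -p pics; ls; python3 - <<'E'
from cell import read_state, imaging, sign_off
import cv2,json,numpy as np
s=read_state()
for k,v in s.items(): print(k,np.round(v,3).tolist())
for n in ["scene","side","wrist"]:
    c=imaging.camera(n)
    cv2.imwrite(f"pics/{n}0.png",c["image"])
    json.dump({k:np.array(c[k]).tolist() for k in ["fx","fy","cx","cy","R","t"]},open(f"{n}0.json","w"))
    print(n,c["fx"],np.round(c["R"],3).tolist(),np.round(c["t"],1).tolist())
E
```

```text
pics
clock 0.0
joints [-1.337, 0.301, 1.522, -0.0, 1.321, -0.067]
qd [0.001, 0.001, 0.0, -0.001, 0.0, -0.001]
effort [-0.004, -53.181, -35.274, 0.071, 0.024, -0.0]
eef_pos [162.897, -525.061, 212.87]
eef_rot [-3.14, -0.0, 0.301]
wrist_force [0.842, -1.121, -0.172]
moment [0.011, -0.065, 0.027]
finger_gap 93.918
scene 524.4049308489947 [[-0.886, 0.464, 0.012], [0.32, 0.629, -0.709], [-0.336, -0.624, -0.705]] [566.3, -78.1, 1319.8]
side 403.5293141668672 [[-0.969, -0.247, 0.004], [-0.186, 0.716, -0.673], [0.163, -0.653, -0.74]] [521.2, 232.9, 702.0]
wrist 311.26579061729166 [[0.295, -0.955, -0.002], [-0.916, -0.284, 0.283], [-0.271, -0.082, -0.959]] [-549.8, -30.2, 392.3]
```

View pics/scene0.png

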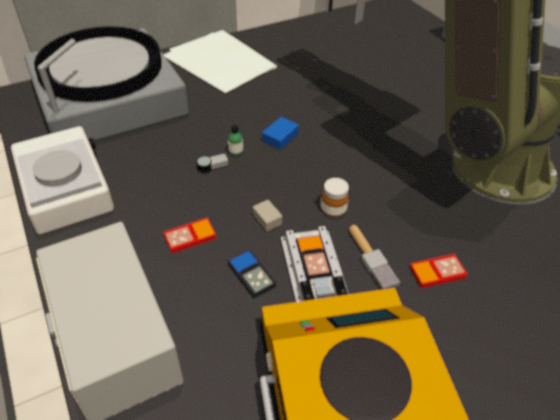

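View pics/side0.png

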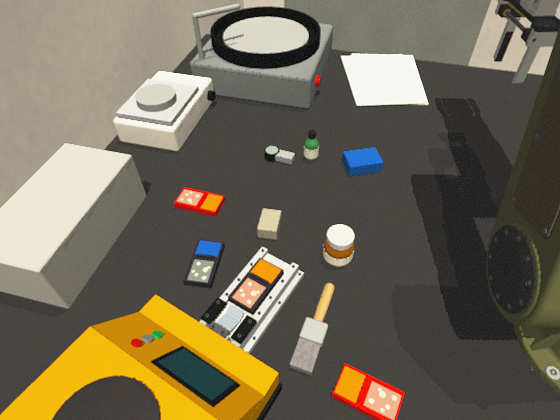

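View pics/wrist0.png

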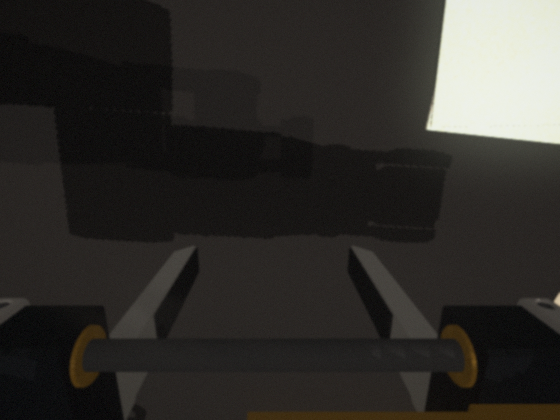

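Candidates: black/orange-pad carrier in the dock (scene 314,255; side 256,283), the spare with a blue pad (scene 252,272; side 205,262), and two red look-alikes (scene 190,235 and 438,270). I choose the one in the dock and check it in a close crop.

```bash
python3 - <<'E'
import cv2
a=cv2.imread("pics/scene0.png")[215:315,255:385]; cv2.imwrite("pics/sc_crop.png",cv2.resize(a,None,fx=6,fy=6,interpolation=cv2.INTER_CUBIC))
a=cv2.imread("pics/side0.png")[235:365,185:315]; cv2.imwrite("pics/sd_crop.png",cv2.resize(a,None,fx=4.6,fy=4.6,interpolation=cv2.INTER_CUBIC))
E
```

```text
(no output)
```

View pics/sc_crop.png

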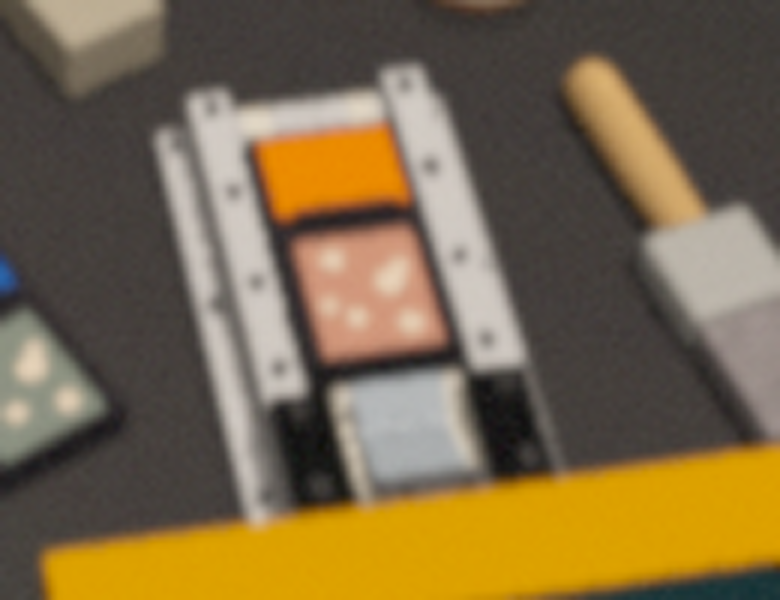

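View pics/sd_crop.png

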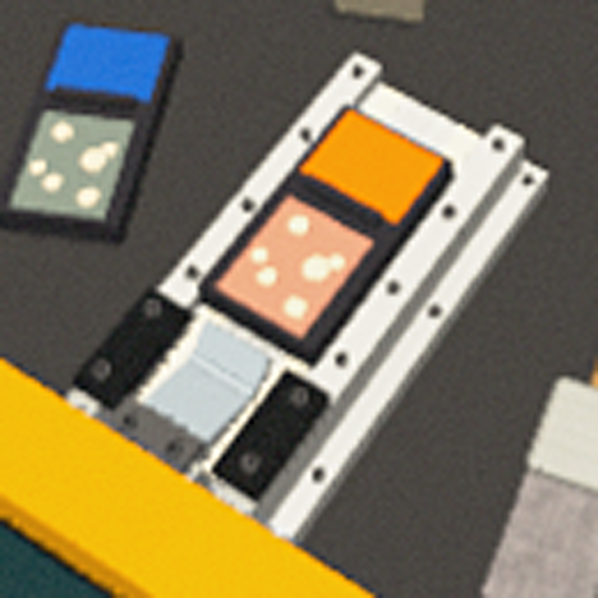

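```bash
cat > fit.py <<'E'
import json,numpy as np
from scipy.optimize import least_squares
C={n:json.load(open(f"{n}0.json")) for n in ["scene","side"]}
def proj(n,X):
    c=C[n];p=np.array(c["R"])@np.array(X)+np.array(c["t"]);return np.array([c["fx"]*p[0]/p[2]+c["cx"],c["fy"]*p[1]/p[2]+c["cy"]])
def px(n,u,v):
    s,o=(6,(255,215)) if n=="scene" else (4.6,(185,235))
    return np.array([u/s-.5+.5/s+o[0],v/s-.5+.5/s+o[1]])
# (cam, frame d/c, x,y,z, u,v)
P=[("side","d",-136,-28.5,34,381,68),("side","d",-136,28.5,34,492,125),
("side","d",2,22,43,285,368),("side","d",2,-22,43,192,318),
("side","c",-48,-23,41.5,347,110),("side","c",-48,23,41.5,445,160),
("side","c",50,-27,41.5,203,290),("side","c",50,27,41.5,312,360),
("scene","d",-136,-28.5,34,230,90),("scene","d",-136,28.5,34,380,68),
("scene","d",2,-22,43,325,398),("scene","d",2,22,43,470,375),
("scene","c",-48,-23,41.5,253,143),("scene","c",-48,23,41.5,390,125),
("scene","c",50,-27,41.5,318,372),("scene","c",50,27,41.5,465,358)]
def T(q,f,x,y,z):
    if f=="c": x=x+q[3]
    c,s=np.cos(q[2]),np.sin(q[2]); return [q[0]+c*x-s*y,q[1]+s*x+c*y,z]
def res(q):
    return np.concatenate([proj(n,T(q,f,x,y,z))-px(n,u,v) for n,f,x,y,z,u,v in P])
best=None
for yaw in np.linspace(-3,3,9):
    r=least_squares(res,[400,-200,yaw,-70],loss="soft_l1",x_scale=[100,100,1,30])
    if best is None or r.cost<best.cost: best=r
q=best.x; q[2]=(q[2]+np.pi)%(2*np.pi)-np.pi
if __name__=="__main__":
    print(q,best.cost)
    for p,e in zip(P,res(q).reshape(-1,2)): print(p[:5],np.round(e,2))
    print("pad",T(q,"c",-30.5,0,41.5))
    print("tool yaw offsets",np.degrees(q[2]))
    np.save("q.npy",q)
E
python3 fit.py
```

```text
[600.64269991 111.61154225   1.2740608  -57.94292518] 7.972997636379139
('side', 'd', -136, -28.5, 34) [-0.61  0.12]
('side', 'd', -136, 28.5, 34) [0.22 0.35]
('side', 'd', 2, 22, 43) [0.25 0.28]
('side', 'd', 2, -22, 43) [-0.25 -0.97]
('side', 'c', -48, -23, 41.5) [0.35 0.79]
('side', 'c', -48, 23, 41.5) [-0.39  0.61]
('side', 'c', 50, -27, 41.5) [-1.38 -0.12]
('side', 'c', 50, 27, 41.5) [ 0.19 -0.71]
('scene', 'd', -136, -28.5, 34) [-0.76  0.92]
('scene', 'd', -136, 28.5, 34) [0.29 1.11]
('scene', 'd', 2, -22, 43) [ 1.5  -1.29]
('scene', 'd', 2, 22, 43) [-0.62 -0.7 ]
('scene', 'c', -48, -23, 41.5) [1.08 0.01]
('scene', 'c', -48, 23, 41.5) [-0.24  0.09]
('scene', 'c', 50, -27, 41.5) [-1.05 -0.22]
('scene', 'c', 50, 27, 41.5) [ 1.3  -1.82]
pad [np.float64(574.7819911004513), np.float64(27.033916640176102), 41.5]
tool yaw offsets 72.99830642051533
```

```bash
cat > h.py <<'E'
import numpy as np, json
from scipy.spatial.transform import Rotation as Ro
q=np.load("q.npy")
def dock2w(x,y=0): 
    c,s=np.cos(q[2]),np.sin(q[2]); return np.array([q[0]+c*x-s*y,q[1]+s*x+c*y])
def w2dock(p):
    d=np.array(p[:2])-q[:2]; c,s=np.cos(q[2]),np.sin(q[2]); return np.array([c*d[0]+s*d[1],-s*d[0]+c*d[1]])
def delta(p0,r0,p1,r1):
    A=Ro.from_euler("xyz",r0);B=Ro.from_euler("xyz",r1)
    return A.inv().apply(np.array(p1)-np.array(p0))/10, (A.inv()*B).as_rotvec(degrees=True)
E
python3 - <<'E'
from h import *
np.set_printoptions(suppress=True,precision=3)
t=[*dock2w(q[3]-26),140]
print(t, delta([162.949,-525.297,213.446],[np.pi,0,.301],t,[np.pi,0,q[2]]))
C=json.load(open("wrist0.json"));c=-np.array(C["R"]).T@np.array(C["t"])
print("wristcam offset in tool(mm)",Ro.from_euler("xyz",[np.pi,0,.301]).inv().apply(c-np.array([162.9,-525,212.9])))
E
```

```text
[np.float64(576.0977909724966), np.float64(31.33724915076897), 140] (array([ 55.96 , -40.912,   7.345]), array([  0.   ,   0.   , -55.752]))
wristcam offset in tool(mm) [  81.325    0.825 -171.051]
```

>>> send_rows --pt "4 -3 0 0 0 -4" --pt "8.5 -6.2 0 0 0 -8.5" --pt "13 -9.5 0 0 0 -13" --pt "17.5 -12.8 0 0 0 -17.5" --pt "22 -16.1 0 0 0 -22" --pt "26.5 -19.4 0 0 0 -26.5" --pt "31 -22.7 0 0 0 -31" --pt "35.5 -26 0 0 0 -35.5" --pt "40 -29.3 0 0 0 -40" --pt "44.5 -32.6 0 0 0 -44.5" --pt "49 -35.9 0 0 0 -49" --pt "52 -38 0 0 0 -52" --hand -1 --grip_force 20

```text
clock: 1.65
eef_pos: [547.9, -6.1, 213.1]
eef_rot: [-3.141, 0.0, 1.212]
wrist_force: [0.2, -0.7, 0.1]
finger_gap: 0.6
```

```bash
python3 - <<'E'
from h import *
from cell import read_state
np.set_printoptions(suppress=True,precision=3)
s=read_state(); print(s["eef_pos"],s["eef_rot"],s["wrist_force"])
A=Ro.from_euler("xyz",[np.pi,0,.301])
p0=np.array([162.949,-525.297,213.446])+A.apply([520,-380,0]); r0=(A*Ro.from_rotvec([0,0,-52],degrees=True)).as_euler("xyz"); print(p0,r0)
t=[*dock2w(q[3]-26),110]
print(delta(p0,r0,t,[np.pi,0,q[2]]))
E
```

```text
[547.874  -6.149 213.101] [-3.141  0.     1.212] [ 0.159 -0.669  0.056]
[546.909  -8.214 213.446] [3.142 0.    1.209]
(array([ 4.733,  1.328, 10.345]), array([-0.   ,  0.   , -3.752]))
```

>>> send_rows --pt "1.5 0.4 2.5 0 0 -1.2" --pt "3.2 0.9 5.5 0 0 -2.5" --pt "4.3 1.2 8.5 0 0 -3.4" --pt "4.7 1.3 10 0 0 -3.75" --pt "4.7 1.3 10.3 0 0 -3.75" --pt "4.7 1.3 10.3 0 0 -3.75" --pt "4.7 1.3 10.3 0 0 -3.75"

```text
clock: 2.52
eef_pos: [576.2, 30.7, 111.5]
eef_rot: [3.14, -0.0, 1.273]
wrist_force: [-0.5, 0.3, 0.7]
finger_gap: 0.5
```

```bash
python3 - <<'E'
from h import *
from cell import read_state,imaging
import cv2
np.set_printoptions(suppress=True,precision=3)
s=read_state(); print(s["clock"],s["eef_pos"],s["eef_rot"],s["wrist_force"],s["joints"],w2dock(s["eef_pos"]))
for n in ["wrist","side"]:
    c=imaging.camera(n); cv2.imwrite(f"pics/{n}1.png",c["image"])
    json.dump({k:np.array(c[k]).tolist() for k in ["fx","fy","cx","cy","R","t"]},open(f"{n}1.json","w"))
E
```

```text
2.525 [576.174  30.727 111.548] [ 3.14  -0.     1.273] [-0.51   0.32   0.707] [-0.01   0.459  1.552 -0.     1.13   0.287] [-84.504  -0.251]
```

View pics/wrist1.png

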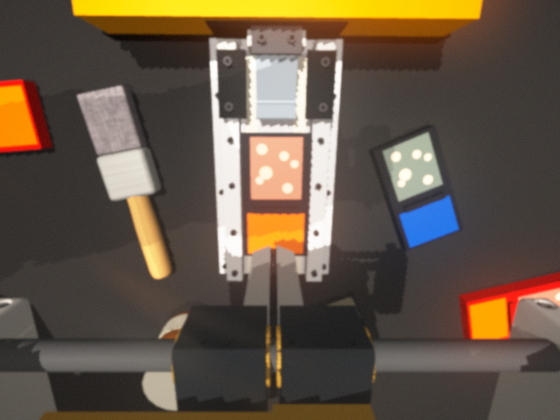

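View pics/side1.png

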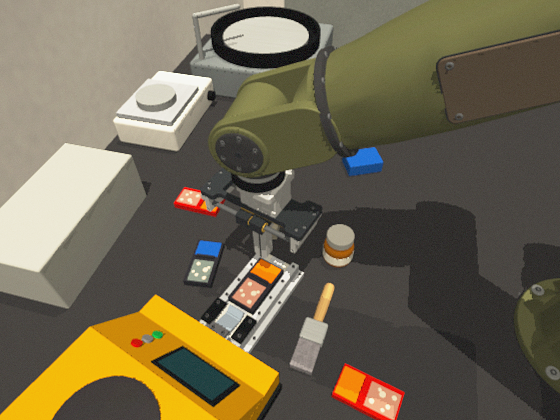

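```bash
python3 - <<'E'
import cv2
a=cv2.imread("pics/wrist1.png")[20:290,200:350]; cv2.imwrite("pics/w1_crop.png",cv2.resize(a[:150],None,fx=4,fy=4,interpolation=cv2.INTER_CUBIC)); cv2.imwrite("pics/w1_crop2.png",cv2.resize(a[140:],None,fx=4,fy=4,interpolation=cv2.INTER_CUBIC))
E
```

```text
(no output)
```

View pics/w1_crop.png

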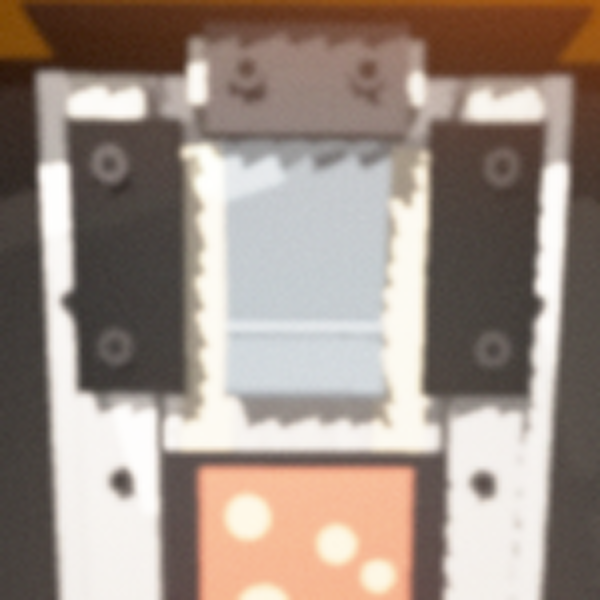

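View pics/w1_crop2.png

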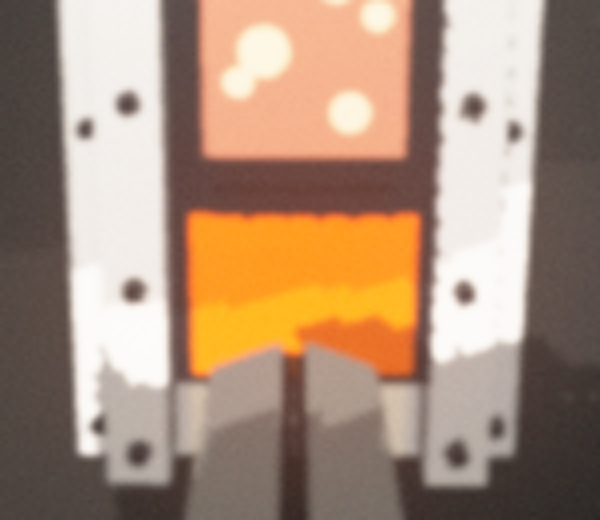

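```bash
python3 - <<'E'
import fit,json,numpy as np
from scipy.optimize import least_squares
fit.C["wrist"]=json.load(open("wrist1.json"))
opx=fit.px
def px(n,u,v):
    if n!="wrist": return opx(n,u,v)
    return np.array([u/4-.375+200,v/4-.375+20])
fit.px=px
W=[("wrist","d",2,22,43,184,392),("wrist","d",2,-22,43,425,392),("wrist","d",-136,28.5,34,172,485+560),("wrist","d",-136,-28.5,34,424,487+560),
("wrist","c",50,27,41.5,163,455),("wrist","c",50,-27,41.5,443,453),("wrist","c",-48,23,41.5,188,377+560),("wrist","c",-48,-23,41.5,413,377+560),("wrist","c",-13,23,41.5,187,212+560),("wrist","c",-13,-23,41.5,420,212+560)]
for P in (W,fit.P+W):
    fit.P=P
    r=least_squares(fit.res,fit.q,loss="soft_l1",x_scale=[100,100,1,30]); print(r.x,r.cost)
    for p,e in zip(P,fit.res(r.x).reshape(-1,2)):
        if p[0]=="wrist": print(p[1:5],np.round(e,2))
np.save("q.npy",r.x)
from h import *
print(w2dock([576.174,30.727]),delta([576.174,30.727,111.5],[np.pi,0,1.273],[*dock2w(q[3]-26),53],[np.pi,0,q[2]]))
E
```

```text
[601.49282861 109.24732282   1.26758271 -58.6105652 ] 3.6475818606065094
('d', 2, 22, 43) [0.18 0.22]
('d', 2, -22, 43) [-0.27  0.51]
('d', -136, 28.5, 34) [-0.19 -0.39]
('d', -136, -28.5, 34) [ 0.95 -0.69]
('c', 50, 27, 41.5) [-0.79 -0.72]
('c', 50, -27, 41.5) [1.2  0.11]
('c', -48, 23, 41.5) [ 0.74 -0.5 ]
('c', -48, -23, 41.5) [-0.68 -0.32]
('c', -13, 23, 41.5) [0.18 0.69]
('c', -13, -23, 41.5) [-1.08  0.91]
[601.39872683 109.60232792   1.26787169 -58.55164225] 17.465521101272184
('d', 2, 22, 43) [-0.1  -0.21]
('d', 2, -22, 43) [-0.52  0.06]
('d', -136, 28.5, 34) [-0.37 -0.7 ]
('d', -136, -28.5, 34) [ 0.79 -1.01]
('c', 50, 27, 41.5) [-1.06 -1.22]
('c', 50, -27, 41.5) [ 0.97 -0.41]
('c', -48, 23, 41.5) [ 0.53 -0.9 ]
('c', -48, -23, 41.5) [-0.86 -0.73]
('c', -13, 23, 41.5) [-0.05  0.26]
('c', -13, -23, 41.5) [-1.29  0.46]
[-82.80884829   0.54666573] (array([-0.17455745,  0.0537721 ,  5.85      ]), array([ 0.00000000e+00, -3.59838522e-17,  2.93830451e-01]))
```

>>> send_rows --pt "-0.05 0.05 1.5 0 0 0.3" --pt "-0.1 0.05 3.2 0 0 0.3" --pt "-0.1 0.05 4.7 0 0 0.3" --pt "-0.1 0.05 5.4 0 0 0.3" --pt "-0.1 0.05 5.6 0 0 0.3" --pt "-0.1 0.05 5.6 0 0 0.3" --pt "-0.1 0.05 5.6 0 0 0.3" --pt "-0.1 0.05 5.6 0 0 0.3"

```text
clock: 3.62
eef_pos: [576.2, 29.9, 54.8]
eef_rot: [3.141, -0.0, 1.269]
wrist_force: [0.2, 0.1, -0.1]
finger_gap: 0.2
```

```bash
cat > st.py <<'E'
from h import *
from cell import read_state,imaging
np.set_printoptions(suppress=True,precision=2)
s=read_state(); p=np.array(s["eef_pos"]); f=np.array(s["wrist_force"])
c,sn=np.cos(q[2]),np.sin(q[2])
print("t",s["clock"],"pos",p,"rot",np.array(s["eef_rot"]),"dock xy",w2dock(p),"F dock",c*f[0]+sn*f[1],-sn*f[0]+c*f[1],f[2])
E
python3 st.py; python3 - <<'E'
from cell import imaging
import cv2
for n,(a,b,c,d) in {"wrist":(20,300,180,370),"side":(200,360,180,330)}.items():
    im=imaging.camera(n)["image"]; cv2.imwrite(f"pics/{n}2.png",cv2.resize(im[a:b,c:d],None,fx=2.1 if n=="wrist" else 3.7,fy=2.1 if n=="wrist" else 3.7,interpolation=cv2.INTER_CUBIC))
E
```

```text
t 3.625 pos [576.19  29.93  54.78] rot [ 3.14 -0.    1.27] dock xy [-83.56   0.3 ] F dock 0.13012723049905361 -0.18887618409332355 -0.11557723686398087
```

View pics/wrist2.png

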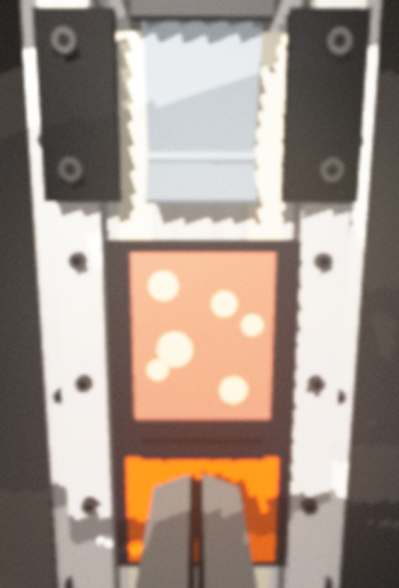

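View pics/side2.png

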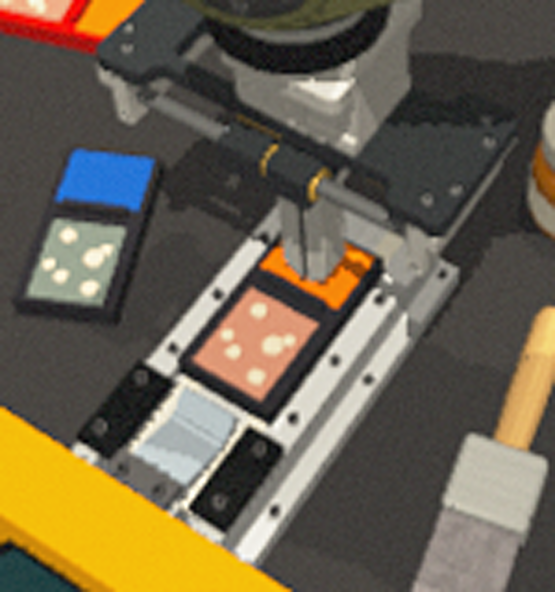

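The tips hang centred over the orange pad (wrist crop 197,480), just behind the rib (200,440). Now I press down.

>>> send_rows --pt "0 0 0.3 0 0 0" --pt "0 0 0.5 0 0 0" --pt "0 0 0.7 0 0 0" --pt "0 0 0.85 0 0 0" --pt "0 0 1.0 0 0 0" --pt "0 0 1.0 0 0 0"

```text
clock: 4.47
eef_pos: [576.2, 29.9, 44.6]
eef_rot: [3.141, -0.0, 1.269]
wrist_force: [-2.5, 0.6, 6.9]
finger_gap: 0.7
```

```bash
python3 st.py
```

```text
t 4.475 pos [576.16  29.93  44.65] rot [ 3.14 -0.    1.27] dock xy [-83.57   0.32] F dock -0.1566829710470925 2.588971149353287 6.8957455950080755
```

>>> send_rows --pt "0 0 0.2 0 0 0" --pt "0 0 0.35 0 0 0" --pt "0 0 0.35 0 0 0" --pt "0 0 0.35 0 0 0" --pt "0.2 0 0.35 0 0 0" --pt "0.4 0 0.35 0 0 0" --pt "0.6 0 0.35 0 0 0" --pt "0.6 0 0.35 0 0 0"

```text
clock: 5.48
eef_pos: [578.5, 35.6, 41.7]
eef_rot: [3.14, -0.0, 1.269]
wrist_force: [0.1, -1.3, 8.2]
finger_gap: 0.3
```

```bash
python3 st.py; python3 - <<'E'
from cell import imaging
import cv2
for n,(a,b,c,d) in {"wrist":(0,300,180,370),"side":(200,360,180,330)}.items():
    im=imaging.camera(n)["image"]; cv2.imwrite(f"pics/{n}3.png",cv2.resize(im[a:b,c:d],None,fx=2 if n=="wrist" else 3.7,fy=2 if n=="wrist" else 3.7,interpolation=cv2.INTER_CUBIC))
E
```

```text
t 5.475 pos [578.47  35.64  41.66] rot [ 3.14 -0.    1.27] dock xy [-77.43  -0.18] F dock -1.2109637560323845 -0.4437542226691059 8.170049542897496
```

View pics/wrist3.png

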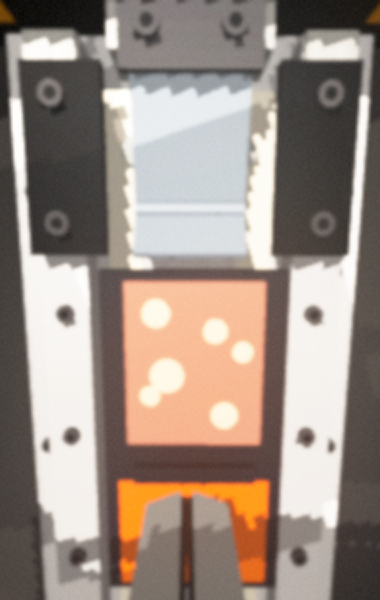

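View pics/side3.png

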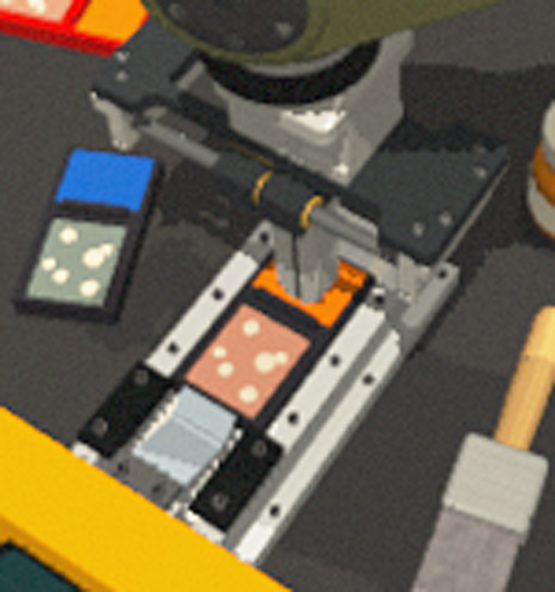

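>>> send_rows --pt "0.2 0 0.03 0 0 0" --pt "0.5 0 0.05 0 0 0" --pt "0.8 0 0.05 0 0 0" --pt "1.1 0 0.05 0 0 0" --pt "1.4 0 0.05 0 0 0" --pt "1.7 0 0.05 0 0 0" --pt "2.0 0 0.05 0 0 0" --pt "2.3 0 0.05 0 0 0" --pt "2.5 0 0.05 0 0 0" --pt "2.5 0 0.05 0 0 0"

```text
clock: 6.82
eef_pos: [585.6, 59.3, 40.9]
eef_rot: [3.141, 0.0, 1.269]
wrist_force: [-1.4, -1.4, 6.8]
finger_gap: 0.4
```

```bash
cat > snap.py <<'E'
import sys
exec(open("st.py").read())
import cv2
k=sys.argv[1]
for n,(a,b,c,d) in {"wrist":(0,300,180,370),"side":(200,360,180,330)}.items():
    cc=imaging.camera(n); im=cc["image"]; cv2.imwrite(f"pics/{n}{k}.png",cv2.resize(im[a:b,c:d],None,fx=2 if n=="wrist" else 3.7,fy=2 if n=="wrist" else 3.7,interpolation=cv2.INTER_CUBIC))
    json.dump({x:np.array(cc[x]).tolist() for x in ["fx","fy","cx","cy","R","t"]},open(f"{n}{k}.json","w"))
E
python3 snap.py 4
```

```text
t 6.825 pos [585.65  59.34  40.86] rot [3.14 0.   1.27] dock xy [-52.67   0.04] F dock -1.7606840571443167 0.8918178020591658 6.784154085954129
```

View pics/wrist4.png

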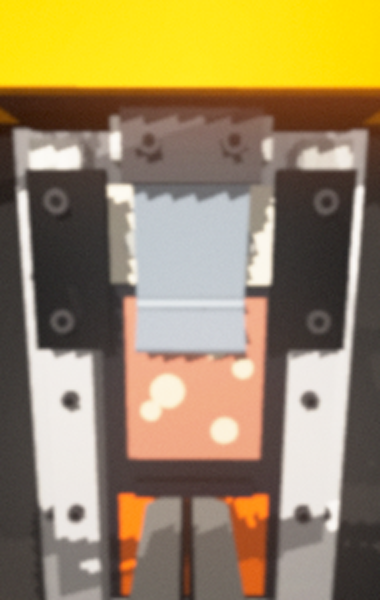

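View pics/side4.png

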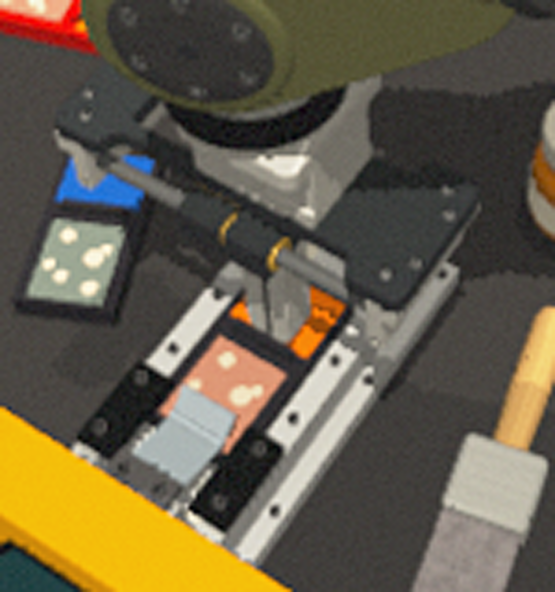

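>>> send_rows --pt "0.2 0 0 0 0 0" --pt "0.5 0 0 0 0 0" --pt "0.8 0 0 0 0 0" --pt "1.1 0 0 0 0 0" --pt "1.4 0 0 0 0 0" --pt "1.7 0 0 0 0 0" --pt "2.0 0 0 0 0 0" --pt "2.2 0 0 0 0 0" --pt "2.2 0 0 0 0 0"

```text
clock: 8.05
eef_pos: [592.2, 80.5, 40.9]
eef_rot: [3.14, -0.0, 1.269]
wrist_force: [-0.1, -0.5, 6.8]
finger_gap: 0.5
```

```bash
python3 snap.py 5
```

```text
t 8.05 pos [592.23  80.46  40.89] rot [ 3.14 -0.    1.27] dock xy [-30.55   0.06] F dock -0.5048362845868177 -0.014606790121274582 6.767066076367094
```

View pics/wrist5.png

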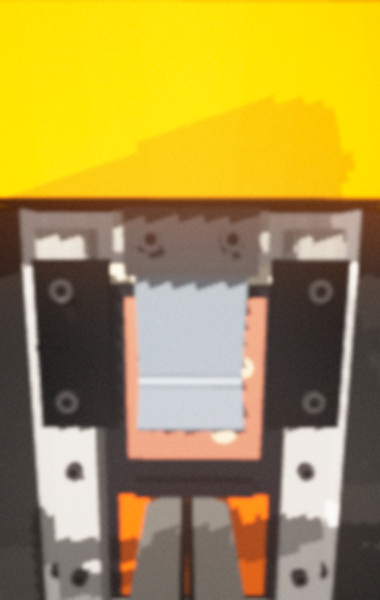

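View pics/side5.png

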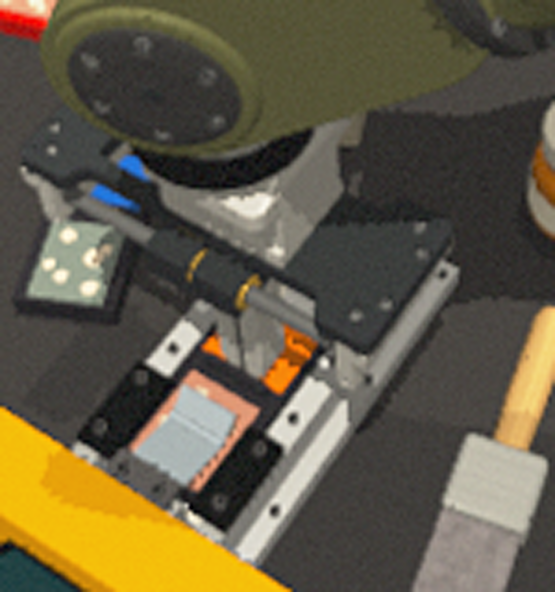

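>>> send_rows --pt "0.1 0 0 0 0 0" --pt "0.2 0 0 0 0 0" --pt "0.3 0 0 0 0 0" --pt "0.4 0 0 0 0 0" --pt "0.5 0 0 0 0 0" --pt "0.5 0 0 0 0 0"

```text
clock: 8.9
eef_pos: [593.7, 85.1, 40.9]
eef_rot: [3.14, 0.0, 1.269]
wrist_force: [-1.1, -1.7, 5.7]
finger_gap: 0.3
```

```bash
python3 st.py
```

```text
t 8.9 pos [593.7   85.09  40.89] rot [3.14 0.   1.27] dock xy [-25.7    0.04] F dock -1.990173718959593 0.5589987120786089 5.729925870422527
```

>>> send_rows --pt "0.1 0 0 0 0 0" --pt "0.2 0 0 0 0 0" --pt "0.2 0 0 0 0 0"

```text
clock: 9.28
eef_pos: [594.3, 87.0, 40.9]
eef_rot: [3.141, 0.0, 1.269]
wrist_force: [-1.1, -2.1, 6.4]
finger_gap: 0.6
```

```bash
python3 snap.py 6
```

```text
t 9.275 pos [594.28  86.99  40.88] rot [3.14 0.   1.27] dock xy [-23.71   0.05] F dock -2.312569094710901 0.47913615300434476 6.3650691567341156
```

View pics/wrist6.png

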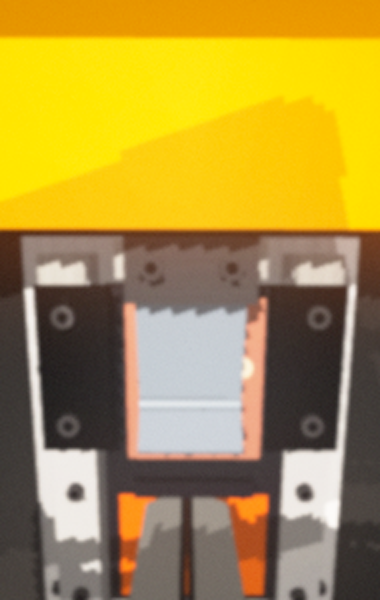

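View pics/side6.png

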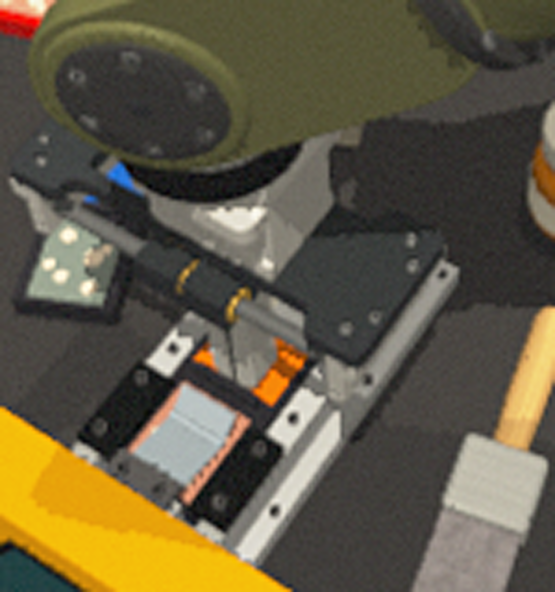

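>>> send_rows --pt "0.1 0 0 0 0 0" --pt "0.2 0 0 0 0 0" --pt "0.2 0 0 0 0 0"

```text
clock: 9.75
eef_pos: [594.9, 88.9, 40.9]
eef_rot: [3.14, -0.0, 1.269]
wrist_force: [-0.5, -1.9, 7.3]
finger_gap: 0.5
```

```bash
python3 st.py
```

```text
t 9.75 pos [594.88  88.89  40.88] rot [ 3.14 -0.    1.27] dock xy [-21.71   0.04] F dock -1.9243700477894043 -0.09714690246979829 7.2613796384548985
```

>>> send_rows --pt "0.1 0 0 0 0 0" --pt "0.1 0 0 0 0 0"

```text
clock: 10.0
eef_pos: [595.1, 89.7, 40.9]
eef_rot: [3.141, 0.0, 1.269]
wrist_force: [-1.3, -3.2, 6.4]
finger_gap: -0.3
```

```bash
python3 st.py
```

```text
t 10.0 pos [595.13  89.74  40.87] rot [3.14 0.   1.27] dock xy [-20.83   0.06] F dock -3.4678644901014937 0.2568215145610767 6.3631847648392545
```

>>> send_rows --pt "0.1 0 0 0 0 0" --pt "0.1 0 0 0 0 0"

```text
clock: 10.25
eef_pos: [595.2, 89.9, 40.8]
eef_rot: [3.141, 0.002, 1.268]
wrist_force: [-3.0, -9.0, 7.8]
finger_gap: 0.4
```

```bash
python3 st.py
```

```text
t 10.25 pos [595.22  89.86  40.81] rot [3.14 0.   1.27] dock xy [-20.69   0.01] F dock -9.464321944958321 0.20467631284857202 7.763311266667412
```

>>> send_rows --pt "0.05 0 0 0 0 0" --pt "0.05 0 0 0 0 0"

```text
clock: 10.5
eef_pos: [595.2, 89.9, 40.8]
eef_rot: [3.141, 0.002, 1.268]
wrist_force: [-3.8, -11.3, 8.3]
finger_gap: 0.6
```

```bash
python3 snap.py 7
```

```text
t 10.5 pos [595.24  89.94  40.78] rot [3.14 0.   1.27] dock xy [-20.6    0.01] F dock -11.919536747186402 0.22352697507851094 8.304733315738458
```

View pics/wrist7.png

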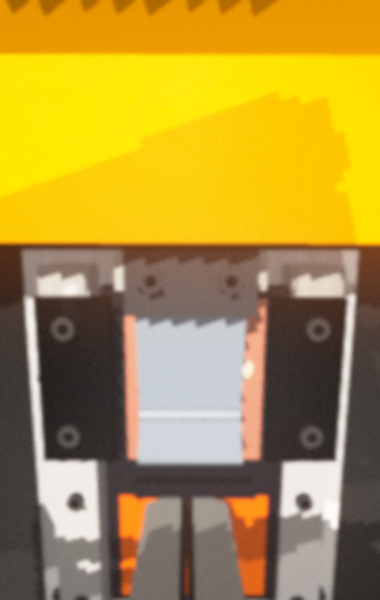

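>>> send_rows --pt "-0.06 0 0 0 0 0" --pt "-0.11 0 0 0 0 0" --pt "-0.11 0 -0.1 0 0 0" --pt "-0.11 0 -0.2 0 0 0" --pt "-0.11 0 -0.3 0 0 0" --pt "-0.11 0 -0.4 0 0 0" --pt "-0.11 0 -0.5 0 0 0" --pt "-0.11 0 -0.6 0 0 0" --pt "-0.11 0 -0.8 0 0 0"

```text
clock: 11.72
eef_pos: [594.4, 90.3, 47.9]
eef_rot: [-3.14, 0.001, 1.269]
wrist_force: [-1.1, -3.9, -1.3]
finger_gap: 0.5
```

```bash
python3 snap.py 8
```

```text
t 11.725 pos [594.38  90.26  47.88] rot [-3.14  0.    1.27] dock xy [-20.56   0.93] F dock -4.042137486972051 -0.08053087236983658 -1.3262536615940332
```

View pics/wrist8.png

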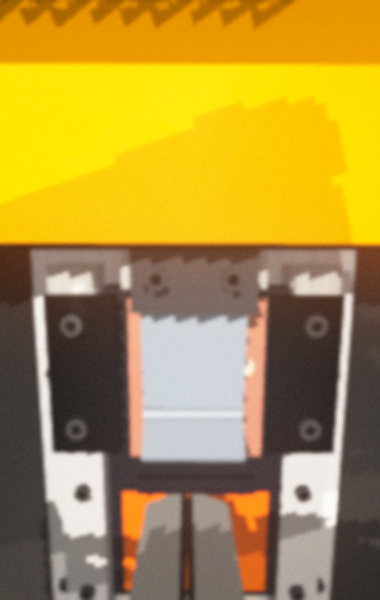

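>>> send_rows --pt "-0.1 0 0 0 0 0" --pt "-0.2 0 0 0 0 0" --pt "-0.3 0 0 0 0 0" --pt "-0.4 0 -0.2 0 0 0" --pt "-0.5 0 -1 0 0 0" --pt "-0.5 0 -2.5 0 0 0" --pt "-0.5 0 -4.5 0 0 0" --pt "-0.5 0 -7 0 0 0" --pt "-0.5 0 -8 0 0 0" --pt "-0.5 0 -8 0 0 0" --pt "-0.5 0 -8 0 0 0"

```text
clock: 13.2
eef_pos: [593.0, 85.7, 127.6]
eef_rot: [-3.14, 0.0, 1.269]
wrist_force: [-0.3, 0.0, -0.4]
finger_gap: 0.1
```

```bash
python3 st.py; python3 - <<'E'
from cell import imaging
import cv2,json,numpy as np
for n in ["wrist","scene","side"]:
    cc=imaging.camera(n); cv2.imwrite(f"pics/{n}9.png",cc["image"])
    json.dump({x:np.array(cc[x]).tolist() for x in ["fx","fy","cx","cy","R","t"]},open(f"{n}9.json","w"))
E
```

```text
t 13.2 pos [593.03  85.66 127.6 ] rot [-3.14  0.    1.27] dock xy [-25.35   0.84] F dock -0.059817821112585164 0.34254434756557123 -0.35660707757373666
```

View pics/wrist9.png

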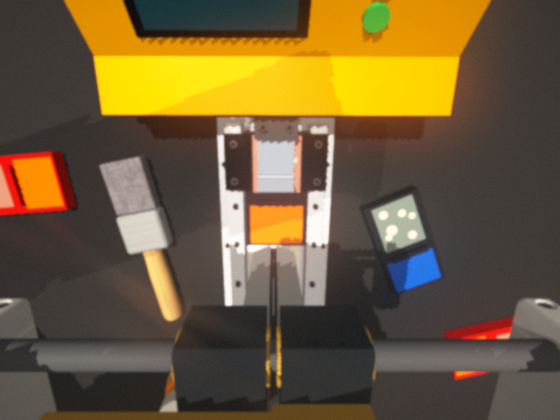

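View pics/side9.png

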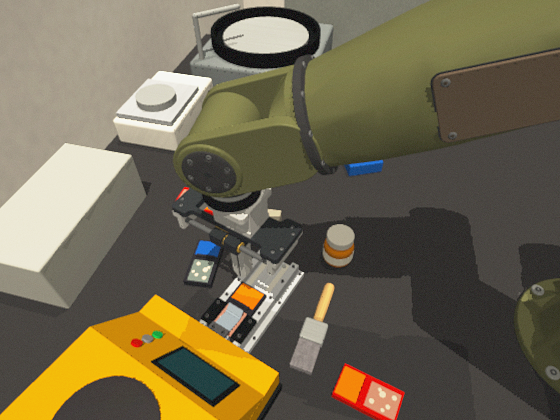

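```bash
python3 - <<'E'
import cv2
a=cv2.imread("pics/wrist9.png")[110:310,205:345]; cv2.imwrite("pics/w9_crop.png",cv2.resize(a[:150],None,fx=4,fy=4,interpolation=cv2.INTER_CUBIC))
E
```

```text
(no output)
```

View pics/w9_crop.png

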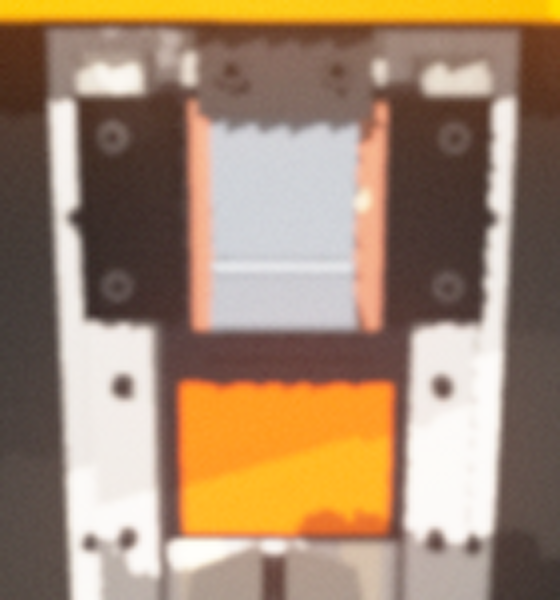

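```bash
python3 - <<'E'
import json,numpy as np
from scipy.optimize import least_squares
from h import *
c=json.load(open("wrist9.json"))
def proj(X):
    p=np.array(c["R"])@X+np.array(c["t"]);return np.array([c["fx"]*p[0]/p[2]+c["cx"],c["fy"]*p[1]/p[2]+c["cy"]])
def px(u,v): return np.array([u/4-.375+205,v/4-.375+110])
def solve(pts,z):
    r=least_squares(lambda k: np.concatenate([proj(np.array([*dock2w(k[0]+x*np.cos(k[2])-y*np.sin(k[2]),k[1]+y*np.cos(k[2])+x*np.sin(k[2])),z]))-px(u,v) for x,y,u,v in pts]),[0,0,0],x_scale=[10,10,.1])
    return r.x,np.abs(r.fun).max()
print("carrier",solve([(-13,23,178,382),(-13,-23,395,382),(-48,23,185,535),(-48,-23,390,535)],36.5))
print("lip err",solve([(2,22,188,322),(2,-22,385,322)],43))
E
```

```text
carrier (array([-0.52573931, -0.93456405,  0.00331963]), np.float64(0.8271477972571972))
lip err (array([-5.18269777e-01, -7.86511033e-01, -5.06254463e-04]), np.float64(1.649829122730381))
```

```bash
python3 st.py; python3 -c "
from cell import sign_off; print(sign_off())"
```

```text
t 13.35 pos [593.15  85.66 127.68] rot [-3.14  0.    1.27] dock xy [-25.31   0.74] F dock 0.3706443561517829 -1.2955567073718615 0.12397827757940003
the job is handed in; nothing more can be done
None
```

The carrier is fully home against the end stop under the lips and leaf. I handed the job in at 13.4 s; the hand-in reports no verdict.

**What I did:** With the fingers shut I pressed the orange pad to about 8 mm of bed travel (8.2 N) while the carrier was still about 6 mm short of the lips. I kept pressing with about 6–8 N while sliding it under the lips and leaf. At the end of travel the push force rose from about 3 N to 12 N and the carrier stopped, so I took it as home. I then eased off, lifted slowly, backed away from the rib and came clear.

**Last checks:**
- **Position:** the final wrist picture puts the carrier about 0.0 mm from home along the track, −0.15 mm sideways and 0.003 rad off straight. That is relative to the lips, which measured about 0.5 mm off in x and 0.8 mm off in y in the same picture, within the camera calibration.
- **Other objects:** the spare carrier, brush and jar look unmoved in the side view. The offcut, dropper, slide box and loupe were partly or wholly hidden by the arm, and I did not check them separately.
- **Robot:** the tips are about 80 mm above the carrier, touching nothing.

**What did not go cleanly:**
- Early in the slide the tips slipped about 5 mm on the pad until they met the rib.
- On the first lift they still pushed the rib with about 4 N and drifted about 0.9 mm sideways. I backed off 5 mm before rising.
- The leaf force and bed depth could not be read directly. I inferred them from tip height and wrist force.

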